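# Put the bench tools back into their fitted holders

### The job

Clear the bench by putting each of the four loose items into the holder made for it: the component tester face up in the low rectangular tray, the roll of black tape over the rod of the spindle, the flux jar upright in the round pale metal cup, and the desoldering pump lying across both forks of its wire rest. Each must sit fully down in its holder and be let go. Do not knock over the small white bottle that stands among them.

Things in the scene. Friction and masses are not known exactly. Their poses are not given: they have to be found in the camera images.
- component_tester: cream component tester lying on its back with screen and clip socket up, 61 (its x) x 92 (its y) x 31 mm; its solid case is 60 x 92 x 24 mm (the clip socket stands above that). Origin: centre of its underside; z up. Grip it across the 60 mm, at the middle of the long sides
- tester_tray: low black rectangular tray made for the component tester, fixed to the worktop, about 85 (x) x 118 (y) x 16 mm. Its floor, 66 x 99 mm, lies 4 mm above the worktop; the rim flares outward and upward to a mouth of about 79 x 112 mm, 16 mm above the worktop, with a 40 mm thumb gap in the middle of each long side. Origin: centre of its underside; y is its long axis, z up
- tape_roll: roll of black insulating tape lying flat, about 62 mm across, 18 mm high, with a round core; a 20 mm pin passes freely through the core. Origin: on the underside at the centre of the core; z is the core's axis
- tape_spindle: tape spindle, fixed to the worktop: round dark steel base 68 mm across, 6 mm high, with a rubber seat whose top is 8 mm above the worktop, and in the middle an upright steel rod 7 mm thick with a pointed end at 44 mm above the worktop. Origin: centre of its underside, on the rod's axis; z up. The roll goes over the rod and rests on the seat
- flux_jar: dark brown glass flux jar with a white screw cap, standing, 43 mm across and 54 mm high. Origin: centre of its underside; z up
- jar_cup: weighted round pale aluminium cup for the flux jar, empty, fixed to the worktop: foot 74 mm across, 20 mm high, flared mouth 63 mm wide narrowing to 51 mm at 7 mm above the worktop; its floor is 6 mm above the worktop. Origin: centre of its underside; z up
- pump_mid (a point): middle of the barrel of the blue desoldering pump, a round tool lying flat, 200 mm long; this point is on the barrel's axis (10 mm above the worktop at the start, barrel 19 mm thick) and y runs along the pump. The barrel reaches 50 mm along y to either side of this point. Grip it here, across the barrel; it can roll about its axis
- desolder_pump: the same blue desoldering pump. Origin: on the underside at half its overall length, 14 mm along its y from the barrel's middle (which lies at +y); y runs along the pump
- pump_rest: rest for the pump, fixed: black base bar 50 (x) x 96 (y) x 8 mm with two upright V forks of 6 mm steel wire at y = -30 and +30 mm; a finger fits between them. Each V starts 22 mm above the worktop and opens upward to a mouth 41 mm wide (along x), 44 mm up. Origin: centre of its underside; y is its long axis. A pump lying in both forks has its axis about 40 mm above the worktop
- small_bottle: small white bottle with a white screw cap, standing, 42 mm across, 69 mm high; not to be knocked over. Origin: centre of its underside; z up

How it is judged (in metres and radians):
At the end, for the whole second after the job is handed in: Tester flat on its tray's floor (10 mm, 0.15 rad), tape flat on the seat with the rod through it (12 mm), jar upright on the cup's floor (10 mm), pump in both forks (20 mm along, 8 mm across, 0.15 rad, axis 34 to 47 mm up); all at rest (horizontal distance between component_tester and tester_tray below 0.01 m and z of component_tester in the frame of tester_tray between 0.001 and 0.008 m and angle between the y axis of component_tester and the y axis of tester_tray, either way round below 0.15 rad and angle between component_tester's own z axis and vertical below 0.1 rad and horizontal distance between tape_roll and tape_spindle below 0.012 m and z of tape_roll in the frame of tape_spindle between 0.004 and 0.013 m and angle between each of tape_roll, flux_jar's own z axis and vertical below 0.15 rad and horizontal distance between flux_jar and jar_cup below 0.01 m and z of flux_jar in the frame of jar_cup between 0.003 and 0.01 m and x of pump_mid in the frame of pump_rest between -0.008 and 0.008 m and y of pump_mid in the frame of pump_rest between -0.02 and 0.02 m and z of pump_mid in the frame of pump_rest between 0.034 and 0.047 m and angle between the y axis of pump_mid and the y axis of pump_rest, either way round below 0.15 rad and linear speed of each of component_tester, tape_roll, flux_jar, desolder_pump below 0.02 m/s); the robot touches nothing.
It fails at once if the small white bottle is knocked over (angle between small_bottle's own z axis and vertical above 0.5 rad).
It also fails if it takes over 106 s, if anything falls off the work surface, if the arm or the gripper's body presses on something with over 40 N, if the wrist force passes 120 N, or if a joint passes its speed limit or range.

### The arm

A 6-joint arm with a two-finger parallel gripper is mounted at the origin on a cart in front of the work surface, level with it; the furniture and walls round the work are solid. World frame = base frame: x ahead of the robot, y to its left, z up, the work surface at z = 0. Lengths are in mm, angles in rad, forces in N, time in s.
With the tool pointing down it reaches from about 300 to 775 mm from the base axis. Payload 14.6 kg.
Tool frame: the origin (TCP) lies on the mounting face of the last link; the fingertips stand 199 mm ahead of it and the grasp point (between the pads) lies 180 mm ahead of it; z points along the fingers, y is the line along which they close (so a half turn about z gives the same grasp; the last joint's range is limited). The gripper opens to 94 mm and grips with 3 to 60 N. Pads are 16 mm wide; open, the fingers measure 119 mm over their backs; the gripper's body (75 mm by 177 mm) begins 78 mm behind the grasp point.
Start: joints at [1.283, 0.3, 1.521, -0, 1.321, -0.067], TCP at [120.454, 536.639, 404.646] pointing down, gripper open.
Joint ranges: [-3.03, 3.03], [-0.79, 2.21], [0.23, 2.52], [-1.04, 4.18], [0, 3.07], [-2.55, 2.55]. Speed limits (rad/s): [2.22, 2.22, 2.57, 3.14, 3.14, 3.14].

### API

Orientations are given as [roll, pitch, yaw] about the fixed x, y, z axes, in that order (R = Rz(yaw) Ry(pitch) Rx(roll)).
In Python, from cell import manip gives the robot as it stands. The module is installed in compiled form; this text tells all that it offers.
- The arm moves only by the shell command python3 -m creep 'ROWS' [FORCE]. ROWS is a JSON object of lists of equal length, an entry for each row: "slide": the shift along the world's x, y, z in cm, a list of three; "turn": the turn about the world's z in rad; "claw": the opening, from 0 (shut) to 1 (fully open). A call has 1 to 8 rows; each row shifts and turns the commanded pose from where the row before left it; what a row does not reach is not made up. A row lasts 1/8 s, in which the tool goes at most 62.5 mm and 10.7 degrees, less where a joint would pass 70% of its speed; a pose out of reach is approached as far as the arm can. A call with a gripper value outside its range is refused whole. The fingers move at their own pace and stop on an object; FORCE is the grip in N (left out, the last holds). Time passes only in rows, so rows that do not move let the fingers close. It gives the time, the measured TCP pose, the force, the opening and the grip force at its end, in the units of the state.
- manip.read_state(): the state, without advancing time (a new reading comes with each control period).
- manip.camera(name): name is "side" or "top"; returns (picture, depth): 420x560x3 uint8, red, green, blue; 420x560 float32, mm along the optical axis (not along the pixel's ray), 0 where there is no reading.
- manip.calibration(name): a dict with "intrinsics" (3x3 intrinsics, pixels), "k1" (the pictures are not rectified: a ray, as slopes to the right and down, at radius r is drawn at 1 + k1 r^2 times it, then the intrinsics apply), "pose" (4x4, takes a point from camera to world coordinates). Camera axes: x right, y up, looking along -z (the intrinsics and any distortion apply to the point x, -y, -z); pixel columns grow to the right and rows downward; lengths in mm; the calibration is good to about 2 mm. A picture is of the moment at which its call begins. calibration takes no time and is no camera call.
- manip.sign_off(): hands the job in; it is judged then, once.
Trained networks look in the newest picture that a camera, given by its name, has taken for a name from the list of things; names that differ only in an ending like _2 or _b are one class to them, and where a whole thing is asked for, a point or a joint stands for the part that bears it (a point fixed in the world has none). Each returns a list of dicts, best first, with "score" (0 to 1); they miss things now and then, are a little off and sometimes report something else, mostly with a low value. They report only what shows in the picture. A call takes as long as a camera call.
- manip.cut_out(query, camera): "mask" (420x560 bool, what is visible of it) and "position" ([column, row] in pixels, amid what is visible of it).
The state is a dict: "clock": time; "joints": joint angles; "qd": joint speeds; "effort": joint torques, N m; "eef_pos": TCP position; "eef_rot": TCP orientation; "wrist_force": force on the tool from outside, world axes, zero at the start; "moment": the same for the moment, N m; "finger_gap": finger opening in mm; "finger_force": force on a finger pad.
Only numpy, scipy, OpenCV 4.12 (cv2) and the standard library are available. Lean on these libraries where they do the work, as an engineer would, in place of code of your own. Each camera call takes 0.05 s, during which the arm holds its last target. There are 200 camera calls.

## Working session

There is one attempt and no reset: what is moved stays moved. The work goes in short steps, Python scripts to look and compute and a shell command to move; the robot and the scene stay as the last step left them, time stands still between calls to the robot, and variables do not carry over. Pictures are saved under pics/ and viewed, at most 14 in all, crops included, and the job is handed in when it is done.

```bash
mkdir -p pics; cat > h.py <<'E'
import numpy as np, cv2
from cell import manip
def save(cam,fn):
    p,d=manip.camera(cam); cv2.imwrite('pics/'+fn,p[:,:,::-1]); return p,d
def rays(cam,uv):
    c=manip.calibration(cam);K=np.array(c['intrinsics'],float)
    uv=np.asarray(uv,float).reshape(-1,1,2)
    n=cv2.undistortPoints(uv,K,np.array([c['k1'],0,0,0,0.]))[:,0]
    return n,np.array(c['pose'],float)
def cloud(cam,mask,d):
    v,u=np.nonzero(mask&(d>0)); n,T=rays(cam,np.c_[u,v]); z=d[v,u]
    P=np.c_[n[:,0]*z,-n[:,1]*z,-z]
    return P@T[:3,:3].T+T[:3,3]
E
python3 - <<'E'
from h import *
for c in('top','side'):
    p,d=save(c,c+'0.png'); np.save(c+'.npy',d)
    print(c,np.round(manip.calibration(c)['pose'],2).tolist(),manip.calibration(c)['k1'])
    for q in['component_tester','tester_tray','tape_roll','tape_spindle','flux_jar','jar_cup','desolder_pump','pump_rest','small_bottle']:
        for r in manip.cut_out(q,c)[:2]:
            m=r['mask'].astype(bool);P=cloud(c,m,d)
            if len(P)<10: print(q,'few');continue
            zt=np.percentile(P[:,2],97)
            T=P[P[:,2]>zt-6]
            b=cv2.minAreaRect(T[:,:2].astype(np.float32)); a=cv2.minAreaRect(P[:,:2].astype(np.float32))
            print(q,round(r['score'],2),np.round(r['position']),m.sum(),'zt%.0f'%zt,'med',np.round(np.median(P,0)),'top',np.round(b[0]),np.round(b[1]),round(b[2]),'all',np.round(a[0]),np.round(a[1]),round(a[2]))
print(manip.read_state()['clock'],manip.read_state()['eef_rot'])
E
```

```text
top [[0.02, 0.99, -0.13, 344.91], [-1.0, 0.02, -0.0, 3.03], [0.0, 0.13, 0.99, 1190.02], [0.0, 0.0, 0.0, 1.0]] -0.05977022601700582
component_tester 0.83 [300. 222.] 901 zt30 med [479. -44.  24.] top [480. -44.] [91. 58.] 76 all [480. -44.] [93. 60.] 73
tester_tray 0.8 [135. 238.] 1488 zt19 med [418. 369.   5.] top [418. 366.] [120.  84.] 71 all [417. 366.] [120.  86.] 71
tape_roll 0.61 [180. 182.] 428 zt23 med [563. 270.  16.] top [572. 250.] [ 16. 171.] 23 all [572. 256.] [ 25. 186.] 22
tape_roll 0.57 [362. 239.] 413 zt22 med [ 430. -181.   18.] top [ 431. -181.] [60. 60.] 1 all [ 431. -181.] [60. 61.] 1
tape_spindle 0.78 [426. 212.] 543 zt13 med [ 508. -353.    7.] top [ 507. -353.] [61. 63.] 63 all [ 510. -355.] [63. 69.] 36
tape_spindle 0.46 [418. 261.] 746 zt41 med [ 386. -337.    8.] top [ 385. -338.] [64. 46.] 82 all [ 387. -338.] [95. 51.] 84
flux_jar 0.56 [238. 231.] 314 zt57 med [450. 121.  52.] top [454. 123.] [38. 37.] 39 all [452. 124.] [43. 48.] 19
jar_cup 0.88 [275. 163.] 697 zt22 med [634.  25.   7.] top [635.  24.] [68. 66.] 2 all [636.  23.] [77. 74.] 1
jar_cup 0.73
[... 1025 characters left out ...]
  9.] top [ 510. -352.] [4. 8.] 0 all [ 513. -361.] [61. 89.] 15
flux_jar 0.96 [301. 251.] 480 zt57 med [459. 136.  43.] top [458. 123.] [39. 39.] 32 all [459. 113.] [66. 41.] 90
jar_cup 0.81 [226. 226.] 575 zt22 med [637.  24.   9.] top [636.  24.] [64. 69.] 9 all [637.  25.] [71. 69.] 73
jar_cup 0.73 [278. 148.] 199 zt27 med [ 509. -349.    9.] top [ 510. -352.] [3. 8.] 0 all [ 509. -361.] [57. 89.] 1
desolder_pump 0.6 [248. 309.] 440 zt25 med [565. 282.  19.] top [575. 252.] [ 15. 170.] 21 all [573. 259.] [ 16. 185.] 21
small_bottle 0.59 [259. 245.] 433 zt71 med [548. 111.  41.] top [550.  99.] [21. 18.] 90 all [562.  81.] [37. 89.] 30
1.0 [-3.14154648e+00  2.98224072e-05  2.92086034e+00]
```

View pics/top0.png

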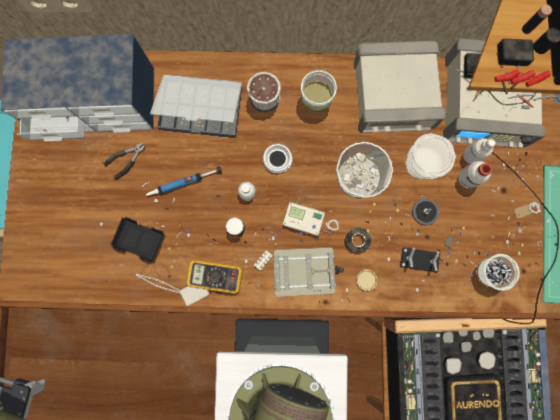

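View pics/side0.png

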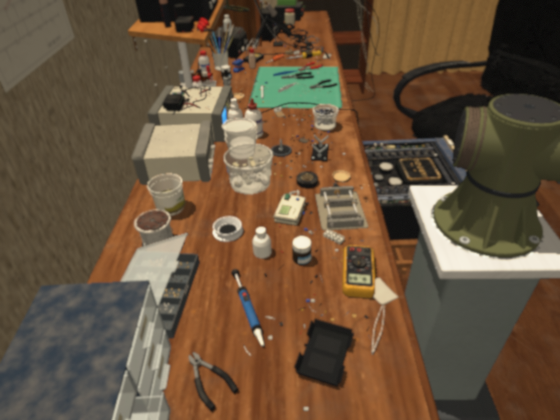

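```bash
python3 - <<'E'
from h import *
# pump profile along axis from stored depth, top and side; long-axis angles
for c in('top','side'):
    d=np.load(c+'.npy'); 
    v,u=np.mgrid[:420,:560]
    P=cloud(c,np.ones_like(d,bool),d)
    if c=='top': off=P[(P[:,0]>300)&(P[:,0]<700)&(abs(P[:,1])<150)];print('table z',np.median(off[:,2]))
    m=(P[:,0]>500)&(P[:,0]<650)&(P[:,1]>140)&(P[:,1]<380)&(P[:,2]>7)&(P[:,2]<40)
    Q=P[m];mu=Q.mean(0);U,S,V=np.linalg.svd((Q-mu)[:,:2],full_matrices=False);ax=V[0]*np.sign(V[0][1])
    t=(Q-mu)[:,:2]@ax; w=(Q-mu)[:,:2]@np.array([ax[1],-ax[0]])
    print(c,'mu',np.round(mu,1),'axis',np.round(ax,3),'ang',np.arctan2(ax[1],ax[0]))
    for a in range(-130,130,8):
        s=(t>=a)&(t<a+8)
        if s.sum()>2: print(a+4,s.sum(),'w %.0f..%.0f z %.0f'%(*np.percentile(w[s],[5,95]),np.percentile(Q[s,2],90)),np.round(mu[:2]+ax*(a+4)))
    for n,q,lo in(('tester',(480,-44),10),('tray',(418,367),11),('rest',(386,-338),15)):
        Q=P[(np.hypot(P[:,0]-q[0],P[:,1]-q[1])<75)&(P[:,2]>lo)]
        b=cv2.minAreaRect(Q[:,:2].astype(np.float32)); print(n,np.round(b[0],1),np.round(b[1]),b[2])
    # rod
    Q=P[(np.hypot(P[:,0]-508,P[:,1]+353)<25)&(P[:,2]>15)];print('rod',np.round(Q,0).tolist()[:12])
E
```

```text
table z 0.9987466593499903
top mu [565.5 265.3  15.9] axis [-0.326  0.945] ang 1.9029716093842823
-102 21 w -4..11 z 17 [599. 169.]
-94 12 w -3..9 z 19 [596. 176.]
-86 6 w 2..6 z 13 [594. 184.]
-78 5 w 0..4 z 13 [591. 192.]
-70 5 w 1..3 z 14 [588. 199.]
-62 5 w 1..4 z 13 [586. 207.]
-54 8 w -3..6 z 16 [583. 214.]
-46 27 w -7..10 z 20 [581. 222.]
-38 26 w -7..9 z 20 [578. 229.]
-30 22 w -7..8 z 23 [575. 237.]
-22 24 w -8..7 z 25 [573. 245.]
-14 23 w -8..7 z 22 [570. 252.]
-6 24 w -7..7 z 23 [567. 260.]
2 24 w -9..7 z 20 [565. 267.]
10 23 w -9..7 z 19 [562. 275.]
18 24 w -10..7 z 19 [560. 282.]
26 26 w -10..6 z 20 [557. 290.]
34 22 w -9..7 z 20 [554. 297.]
42 25 w -10..5 z 20 [552. 305.]
50 24 w -11..6 z 20 [549. 313.]
58 24 w -12..6 z 20 [547. 320.]
66 15 w -8..3 z 18 [544. 328.]
74 13 w -14..113 z 15 [541. 335.]
82 12 w -5..115 z 14 [539. 343.]
90 7 w -5..-0 z 14 [536. 350.]
tester [478.1 -47. ] [111.  95.] 44.18294906616211
tray [418.2 365.9] [120.  85.] 70.77800750732422
rest [ 386.  -336.6] [67. 46.] 81.8056869506836
rod [[510.0, -349.0, 33.0], [510.0, -351.0, 36.0], [509.0, -352.
[... 782 characters left out ...]
z 22 [562. 289.]
26 32 w -10..7 z 21 [559. 297.]
34 36 w -9..7 z 21 [556. 304.]
42 34 w -10..7 z 21 [554. 312.]
50 44 w -11..7 z 21 [551. 319.]
58 36 w -8..5 z 19 [549. 327.]
66 22 w -7..2 z 17 [546. 335.]
74 21 w -6..111 z 16 [543. 342.]
82 18 w -6..-1 z 14 [541. 350.]
tester [475.5 -46.9] [119.  93.] 52.30545425415039
tray [422.3 365.9] [121.  84.] 70.90142059326172
rest [ 388.9 -336.3] [69. 43.] 80.49715423583984
rod [[511.0, -354.0, 44.0], [511.0, -351.0, 42.0], [508.0, -350.0, 42.0], [511.0, -351.0, 39.0], [508.0, -352.0, 38.0], [511.0, -351.0, 35.0], [508.0, -351.0, 35.0], [512.0, -356.0, 28.0], [508.0, -352.0, 31.0], [512.0, -352.0, 27.0], [509.0, -355.0, 26.0], [512.0, -348.0, 26.0]]
```

The top picture shows the tester at (303,219), tape at (358,240), spindle at (425,212), cup at (277,158), jar at (234,227), bottle at (247,190), pump at (185,183), rest at (420,259) and tray at (138,240). The side picture agrees, to within a calibration offset of about 3 mm, so I'm using the mean of both.

Pump first, with its barrel's middle at about (565.5, 272) and its axis at 1.903 rad.

```bash
python3 -m creep '{"slide":[[4.45,-2.65,-1.3],[4.45,-2.65,-1.3],[4.45,-2.65,-1.3],[4.45,-2.65,-1.3],[4.45,-2.65,-1.3],[4.45,-2.65,-1.3],[4.45,-2.65,-1.3],[4.45,-2.65,-1.3]],"turn":[-0.102,-0.102,-0.102,-0.102,-0.102,-0.102,-0.102,-0.102],"claw":[1,1,1,1,1,1,1,1]}' 40
python3 -m creep '{"slide":[[4.45,-2.65,-1.3],[4.45,-2.65,-1.3],[0,0,0],[0,0,0]],"turn":[-0.102,-0.1,0,0],"claw":[1,1,1,1]}'
```

```text
clock: 2.0
eef_pos: [477.8, 323.6, 300.4]
eef_rot: [3.141, -0.0, 2.101]
wrist_force: [-0.7, 1.4, 0.9]
finger_gap: 93.9
finger_force: 0.0
clock: 2.5
eef_pos: [565.2, 271.8, 274.6]
eef_rot: [-3.141, -0.0, 1.903]
wrist_force: [0.1, 0.4, -0.3]
finger_gap: 94.0
finger_force: 0.0
```

```bash
python3 -m creep '{"slide":[[0,0,-3],[0,0,-3],[0,0,-1.2],[0,0,0],[0,0,0],[0,0,0],[0,0,0],[0,0,0]],"turn":[0,0,0,0,0,0,0,0],"claw":[1,1,1,0.1,0.1,0.1,0.1,0.1]}' 40
python3 -m creep '{"slide":[[0,0,0],[0,0,0],[0,0,3],[0,0,5],[0,0,5]],"turn":[0,0,0,0,0],"claw":[0.1,0.1,0.1,0.1,0.1]}'
```

```text
clock: 3.5
eef_pos: [565.5, 271.6, 202.9]
eef_rot: [3.141, -0.0, 1.903]
wrist_force: [0.9, -0.3, -0.4]
finger_gap: 47.7
finger_force: 0.0
clock: 4.12
eef_pos: [565.3, 271.6, 334.0]
eef_rot: [-3.141, 0.0, 1.903]
wrist_force: [0.9, 0.3, -0.4]
finger_gap: 9.5
finger_force: 0.0
```

The fingers close at about 9 mm per row, so I lifted too early. I'll repeat the grasp with a half-open claw.

```bash
python3 -m creep '{"slide":[[0,0,0],[0,0,0],[0,0,0],[0,0,-2],[0,0,-5],[0,0,-5],[0,0,-1.2],[0,0,0]],"turn":[0,0,0,0,0,0,0,0],"claw":[0.55,0.55,0.55,0.55,0.55,0.55,0.55,0.55]}' 40
python3 -m creep '{"slide":[[0,0,0],[0,0,0],[0,0,0],[0,0,0],[0,0,0],[0,0,0],[0,0,0]],"turn":[0,0,0,0,0,0,0],"claw":[0.1,0.1,0.1,0.1,0.1,0.1,0.1]}'
```

```text
clock: 5.12
eef_pos: [565.4, 271.6, 200.6]
eef_rot: [-3.14, 0.0, 1.903]
wrist_force: [0.7, 0.6, 0.1]
finger_gap: 51.9
finger_force: 0.0
clock: 6.0
eef_pos: [565.5, 271.7, 200.7]
eef_rot: [3.142, 0.0, 1.903]
wrist_force: [-0.6, 0.4, 0.6]
finger_gap: 17.6
finger_force: 39.9
```

```bash
python3 - <<'E'
from h import *
p,d=save('side','s1.png'); cv2.imwrite('pics/s1c.png',cv2.resize(p[240:400,160:340,::-1],None,fx=4,fy=3.75)[:600,:720])
d0=np.load('top.npy')
P=cloud('top',np.ones_like(d0,bool),d0)
for n,q,r in(('spindle',(509,-352),130),('rest',(387,-337),130),('cup',(635,24),110)):
    Q=P[np.hypot(P[:,0]-q[0],P[:,1]-q[1])<r]; H=Q[Q[:,2]>60]; print(n,len(H), H[:,:].min(0).round() if len(H) else '',H.max(0).round() if len(H) else '')
E
```

```text
spindle 1075 [ 544. -466.   60.] [ 639. -228.  107.]
rest 0  
cup 10 [547.  88.  66.] [555.  98.  73.]
```

View pics/s1c.png

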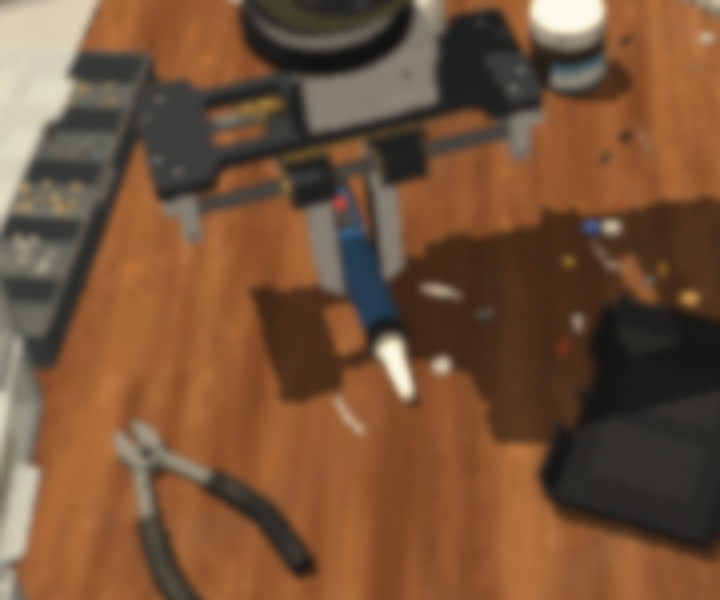

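The crop shows both fingers gripping the pump mid-barrel at about (365,240), with the bottle and tray clear. Next I lift it and carry it to the rest.

```bash
python3 -m creep '{"slide":[[0,0,3],[0,0,5],[0,0,5],[-1.48,-5.07,0],[-1.48,-5.07,0],[-1.48,-5.07,0],[-1.48,-5.07,0],[-1.48,-5.07,0]],"turn":[0,0,0,-0.037,-0.037,-0.037,-0.037,-0.037],"claw":[0.1,0.1,0.1,0.1,0.1,0.1,0.1,0.1]}'
python3 -m creep '{"slide":[[-1.48,-5.07,0],[-1.48,-5.07,0],[-1.48,-5.07,0],[-1.48,-5.07,0],[-1.48,-5.07,-1],[-1.48,-5.07,-2],[-1.48,-5.07,-2],[0,0,0]],"turn":[-0.037,-0.037,-0.037,-0.037,-0.037,-0.037,-0.037,0],"claw":[0.1,0.1,0.1,0.1,0.1,0.1,0.1,0.1]}'
python3 - <<'E'
from h import *
p,d=save('top','t2.png'); cv2.imwrite('pics/t2c.png',cv2.resize(p[190:320,340:500,::-1],None,fx=4.5,fy=4.5))
s=manip.read_state();g=np.array(s['eef_pos']);print(g,s['eef_rot'],s['finger_gap'])
P=cloud('top',np.ones_like(d,bool),d)
for lo,hi in((-130,-40),(40,130)):
    ax=np.array([np.cos(1.457),np.sin(1.457)]);r=P[:,:2]-g[:2];t=r@ax;w=r@np.array([ax[1],-ax[0]])
    m=(t>lo)&(t<hi)&(abs(w)<40)&(P[:,2]>75)&(P[:,2]<130)
    print(m.sum(),np.round([t[m].min(),t[m].max()]) if m.any() else'',np.round(np.median(P[m],0),1),'w',np.round(np.median(w[m]),1))
E
```

```text
clock: 7.05
eef_pos: [490.7, 16.7, 330.7]
eef_rot: [3.141, 0.0, 1.717]
wrist_force: [-0.2, -0.1, -0.4]
finger_gap: 17.8
finger_force: 39.9
clock: 8.05
eef_pos: [386.5, -339.0, 279.1]
eef_rot: [-3.14, -0.001, 1.455]
wrist_force: [0.6, 0.2, -0.3]
finger_gap: 17.5
finger_force: 39.9
[ 387.25035799 -337.58741505  279.93425099] [-3.14047291e+00 -1.00850067e-03  1.45650226e+00] 17.89856363485345
0  [nan nan nan] w nan
112 [40. 85.] [ 390.6 -283.    92.4] w -3.8
  return _methods._mean(a, axis=axis, dtype=dtype,
  ret = um.true_divide(
  ret = ret.dtype.type(ret / rcount)
```

View pics/t2c.png

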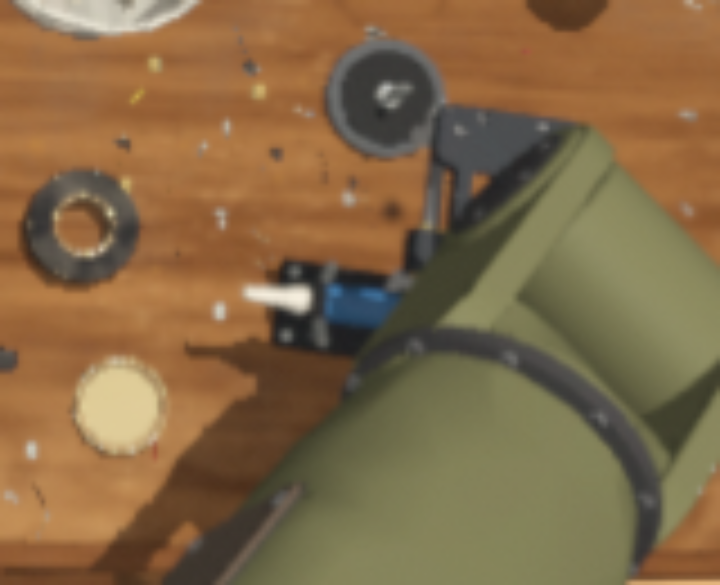

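The pump is over the rest and aligned, with its nozzle tip at crop (245,293). I'll lower and release it.

```bash
python3 -m creep '{"slide":[[0,0,-2],[0,0,-1.5],[0,0,-0.7],[0,0,-0.3],[0,0,-0.2],[0,0,0]],"turn":[0,0,0,0,0,0],"claw":[0.1,0.1,0.1,0.1,0.1,0.1]}'
python3 -m creep '{"slide":[[0,0,0],[0,0,0],[0,0,0],[0,0,0]],"turn":[0,0,0,0],"claw":[0.55,0.55,0.55,0.55]}'
```

```text
clock: 8.85
eef_pos: [387.9, -336.8, 233.9]
eef_rot: [3.141, 0.0, 1.459]
wrist_force: [1.1, 0.4, -0.3]
finger_gap: 17.6
finger_force: 39.9
clock: 9.35
eef_pos: [387.9, -336.8, 233.7]
eef_rot: [3.142, 0.0, 1.459]
wrist_force: [-1.1, 0.4, -0.1]
finger_gap: 50.8
finger_force: 0.0
```

```bash
python3 -m creep '{"slide":[[0,0,3],[0,0,4],[1.52,5.21,0],[1.52,5.21,0],[1.52,5.21,0],[0,0,0],[0,0,0]],"turn":[0,0,-0.143,-0.143,-0.143,0,0],"claw":[0.55,1,1,1,1,1,1]}' 40
python3 - <<'E'
from h import *
p,d=save('top','t3.png'); cv2.imwrite('pics/t3c.png',cv2.resize(p[190:320,300:480,::-1],None,fx=4,fy=4))
s=manip.read_state();print(s['eef_pos'],s['eef_rot'])
P=cloud('top',np.ones_like(d,bool),d); g=np.array([386,-338.])
ax=np.array([np.cos(1.457),np.sin(1.457)]);r=P[:,:2]-g;t=r@ax;w=r@np.array([ax[1],-ax[0]])
m=(abs(t)<140)&(abs(w)<14)&(P[:,2]>34)&(P[:,2]<70)
for a in range(-120,130,20):
    k=m&(abs(t-a)<10)
    if k.sum()>3: print(a,k.sum(),'w',np.round(np.median(w[k]),1),'z',np.round(np.percentile(P[k,2],90)),)
print(t[m].min(),t[m].max())
E
```

```text
clock: 10.22
eef_pos: [433.5, -180.8, 303.8]
eef_rot: [3.141, 0.0, 1.032]
wrist_force: [0.4, -0.5, -0.4]
finger_gap: 93.5
finger_force: 0.0
[ 433.30967454 -181.23911925  303.69047121] [3.14139884e+00 1.33699455e-04 1.03072997e+00]
-100 45 w -0.6 z 49.0
-80 15 w 0.5 z 43.0
-60 33 w 0.5 z 50.0
-40 59 w -1.0 z 51.0
-20 69 w -0.6 z 54.0
0 65 w -0.8 z 50.0
20 16 w -1.4 z 51.0
-139.83428652982866 67.23314798917231
```

View pics/t3c.png

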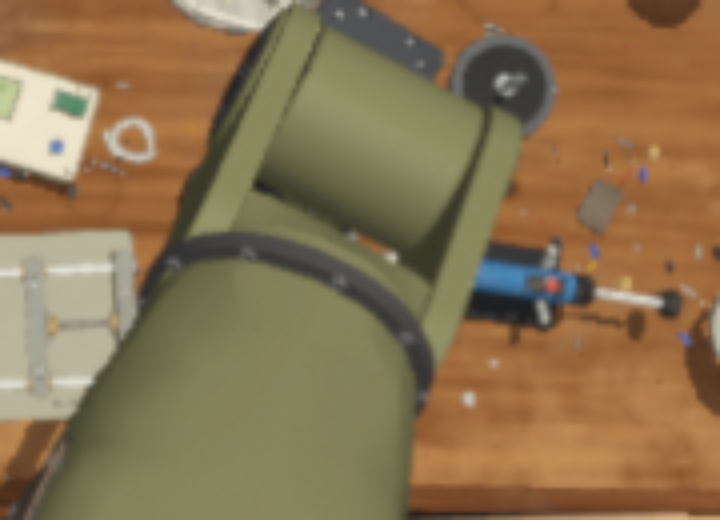

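The pump lies across both forks: barrel at crop (520,280), barrel top 50 mm up, under 1.5 mm off centre. Tape next.

```bash
python3 -m creep '{"slide":[[0,0,-4],[0,0,-4],[0,0,-2.2],[0,0,0]],"turn":[0,0,0,0],"claw":[1,1,1,1]}' 25
python3 -m creep '{"slide":[[0,0,0],[0,0,0],[0,0,0],[0,0,0],[0,0,0],[0,0,0]],"turn":[0,0,0,0,0,0],"claw":[0.4,0.4,0.4,0.4,0.4,0.4]}'
```

```text
clock: 10.78
eef_pos: [433.1, -181.8, 200.8]
eef_rot: [-3.14, 0.0, 1.029]
wrist_force: [0.1, -0.1, -0.2]
finger_gap: 94.2
finger_force: 0.0
clock: 11.52
eef_pos: [433.5, -180.5, 201.8]
eef_rot: [3.141, 0.0, 1.03]
wrist_force: [-0.3, -0.2, 2.0]
finger_gap: 60.6
finger_force: 25.0
```

```bash
python3 -m creep '{"slide":[[0,0,3],[0,0,5],[1.89,-4.3,0],[1.89,-4.3,0],[1.89,-4.3,0],[1.88,-4.3,-1],[0,0,0],[0,0,0]],"turn":[0,0,-0.172,-0.172,-0.172,-0.172,-0.172,0],"claw":[0.4,0.4,0.4,0.4,0.4,0.4,0.4,0.4]}'
python3 - <<'E'
from h import *
p,d=save('side','s4.png'); cv2.imwrite('pics/s4c.png',cv2.resize(p[90:190,220:340,::-1],None,fx=6,fy=6))
s=manip.read_state();print(s['eef_pos'],s['eef_rot'],s['finger_gap'])
E
```

```text
clock: 12.52
eef_pos: [508.9, -352.6, 271.0]
eef_rot: [-3.141, 0.001, 0.171]
wrist_force: [-0.0, 0.4, -0.5]
finger_gap: 60.6
finger_force: 25.0
[ 508.90595895 -352.24128322  271.39433857] [-3.14110760e+00  3.15691154e-04  1.73749061e-01] 60.592638643384596
```

View pics/s4c.png

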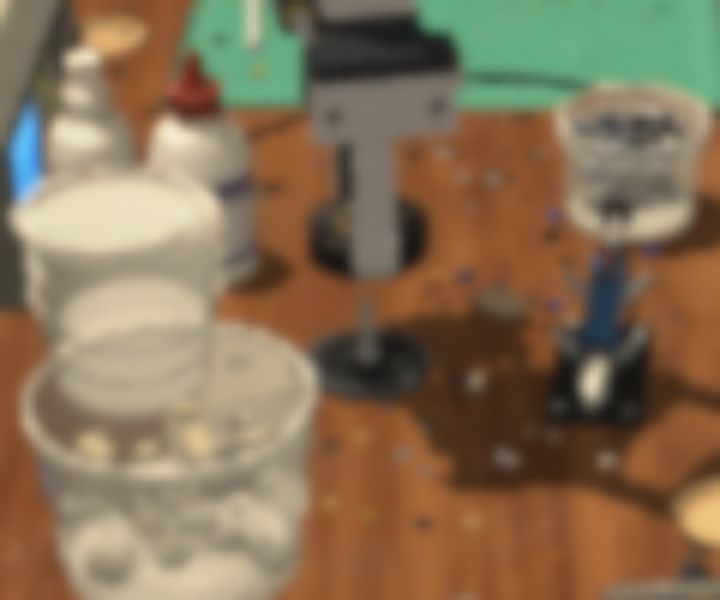

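The side crop shows the tape (309–429, centre 369) directly over the rod (367), so I'm lowering it.

```bash
python3 -m creep '{"slide":[[0,0,-1.5],[0,0,-1.5],[0,0,-1],[0,0,-1],[0,0,-0.5],[0,0,-0.5],[0,0,0]],"turn":[0,0,0,0,0,0,0],"claw":[0.4,0.4,0.4,0.4,0.4,0.4,0.4]}'
python3 -m creep '{"slide":[[0,0,0],[0,0,0],[0,0,0],[0,0,0]],"turn":[0,0,0,0],"claw":[0.9,0.9,0.9,0.9]}'
python3 -m creep '{"slide":[[0,0,4],[0,0,5]],"turn":[0,0],"claw":[0.9,0.9]}'
```

```text
clock: 13.45
eef_pos: [508.9, -352.5, 211.5]
eef_rot: [-3.141, 0.0, 0.17]
wrist_force: [-0.3, -0.8, -0.0]
finger_gap: 60.7
finger_force: 25.0
clock: 13.95
eef_pos: [508.9, -352.5, 211.7]
eef_rot: [3.142, -0.0, 0.17]
wrist_force: [0.2, -0.4, 0.3]
finger_gap: 84.8
finger_force: 0.0
clock: 14.2
eef_pos: [508.8, -352.4, 301.9]
eef_rot: [-3.14, 0.001, 0.17]
wrist_force: [0.4, -0.5, 0.4]
finger_gap: 84.8
finger_force: 0.0
```

```bash
python3 -m creep '{"slide":[[0,0,3],[-0.45,5.14,0],[-0.45,5.14,0],[-0.45,5.14,0],[-0.46,5.14,0],[-0.46,5.14,0],[-0.46,5.14,-2],[0,0,-2]],"turn":[0,0.161,0.161,0.161,0.161,0.161,0.161,0.164],"claw":[1,1,1,1,1,1,1,1]}' 35
python3 - <<'E'
from h import *
p,d=save('top','t5.png'); cv2.imwrite('pics/t5c.png',cv2.resize(p[130:330,240:480,::-1],None,fx=3,fy=3))
s=manip.read_state();print(s['eef_pos'],s['eef_rot'])
E
```

```text
clock: 15.2
eef_pos: [481.3, -41.4, 291.6]
eef_rot: [3.141, -0.0, 1.309]
wrist_force: [0.5, -0.5, -0.2]
finger_gap: 93.7
finger_force: 0.0
[480.97398865 -42.52504468 289.09216693] [-3.13904151e+00  2.41750661e-04  1.31594250e+00]
```

View pics/t5c.png

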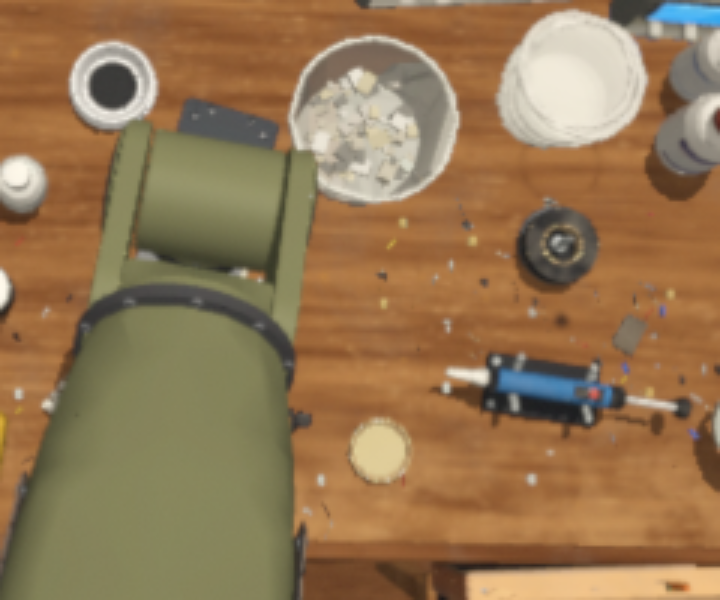

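The tape is on its spindle (558,244) and the pump is in its rest (545,385). Now the tester.

```bash
python3 -m creep '{"slide":[[0,0,-3],[0,0,-3],[0,0,-2.8],[0,0,0]],"turn":[0,0,0,0],"claw":[1,1,1,1]}' 35
python3 -m creep '{"slide":[[0,0,0],[0,0,0],[0,0,0],[0,0,0],[0,0,0],[0,0,0]],"turn":[0,0,0,0,0,0],"claw":[0.4,0.4,0.4,0.4,0.4,0.4]}'
python3 -m creep '{"slide":[[0,0,3],[0,0,5],[0,0,4],[0,0,0]],"turn":[0,0,0,0],"claw":[0.4,0.4,0.4,0.4]}'
```

```text
clock: 15.75
eef_pos: [481.4, -44.4, 202.7]
eef_rot: [-3.139, 0.0, 1.297]
wrist_force: [0.2, 0.1, -0.8]
finger_gap: 93.9
finger_force: 0.0
clock: 16.5
eef_pos: [481.8, -44.1, 204.1]
eef_rot: [3.141, -0.0, 1.3]
wrist_force: [-1.2, 0.1, 6.4]
finger_gap: 59.5
finger_force: 35.0
clock: 17.0
eef_pos: [481.9, -44.1, 326.1]
eef_rot: [3.137, -0.001, 1.3]
wrist_force: [1.0, -0.2, -1.9]
finger_gap: 59.8
finger_force: 35.0
```

```bash
python3 -m creep '{"slide":[[-0.88,5.86,0],[-0.88,5.86,0],[-0.88,5.86,0],[-0.89,5.86,0],[-0.89,5.86,-1.5],[-0.89,5.86,-2],[-0.88,5.85,-2],[0,0,-2]],"turn":[-0.009,-0.009,-0.009,-0.009,-0.009,-0.009,-0.008,0],"claw":[0.4,0.4,0.4,0.4,0.4,0.4,0.4,0.4]}'
python3 -m creep '{"slide":[[0,0,0],[0,0,0]],"turn":[0,0],"claw":[0.4,0.4]}'
python3 - <<'E'
from h import *
p,d=save('side','s6.png'); cv2.imwrite('pics/s6c.png',cv2.resize(p[240:410,240:420,::-1],None,fx=3.5,fy=3.5))
E
```

```text
clock: 18.0
eef_pos: [418.2, 368.8, 246.1]
eef_rot: [-3.14, 0.001, 1.242]
wrist_force: [0.2, -0.4, -1.8]
finger_gap: 59.8
finger_force: 35.0
clock: 18.25
eef_pos: [420.0, 365.5, 248.8]
eef_rot: [-3.141, 0.0, 1.237]
wrist_force: [-1.3, -0.4, -0.9]
finger_gap: 59.7
finger_force: 35.0
```

View pics/s6c.png

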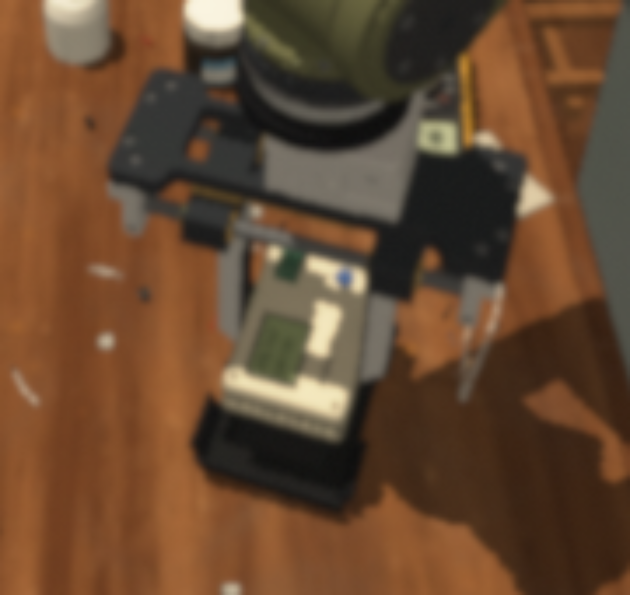

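The tester hangs level and square over the tray, its near edge at (280,425) inside the rim. I'll lower it.

```bash
python3 -m creep '{"slide":[[0,0,-1.5],[0,0,-1],[0,0,-0.7],[0,0,-0.5],[0,0,-0.3],[0,0,0],[0,0,0]],"turn":[0,0,0,0,0,0,0],"claw":[0.4,0.4,0.4,0.4,0.4,0.4,0.4]}'
```

```text
clock: 19.18
eef_pos: [419.8, 366.1, 208.9]
eef_rot: [3.141, -0.0, 1.238]
wrist_force: [0.4, -0.5, -1.1]
finger_gap: 59.6
finger_force: 35.0
```

```bash
python3 -m creep '{"slide":[[0,0,0],[0,0,0],[0,0,0],[0,0,4],[0,0,5],[0,0,2.5],[0.6,-4.06,0],[0.6,-4.06,0]],"turn":[0,0,0,0,0,0,0.163,0.163],"claw":[0.9,0.9,0.9,0.9,0.9,0.9,0.9,0.9]}'
python3 -m creep '{"slide":[[0.6,-4.06,0],[0.6,-4.06,0],[0.6,-4.06,0],[0.6,-4.06,0],[0,0,0],[0,0,0],[0,0,0],[0,0,0]],"turn":[0.163,0.163,0.163,0.163,0.163,0.163,0.163,0.163],"claw":[0.9,0.9,0.9,0.9,0.9,0.9,0.9,0.9]}'
python3 - <<'E'
from h import *
p,d=save('side','s7.png'); cv2.imwrite('pics/s7c.png',cv2.resize(p[200:410,220:400,::-1],None,fx=2.8,fy=2.8))
s=manip.read_state();print(s['eef_pos'],s['eef_rot'])
p,d=manip.camera('top')
for q in('component_tester',):
  for r in manip.cut_out(q,'top')[:1]:
    P=cloud('top',r['mask'].astype(bool),d);T=P[P[:,2]>18];b=cv2.minAreaRect(T[:,:2].astype(np.float32));print(r['score'],b,np.percentile(P[:,2],[50,97]))
E
```

```text
clock: 20.18
eef_pos: [431.6, 283.9, 323.9]
eef_rot: [3.141, -0.0, 1.57]
wrist_force: [0.7, -0.8, 0.0]
finger_gap: 84.6
finger_force: 0.0
clock: 21.18
eef_pos: [455.7, 122.3, 323.8]
eef_rot: [3.142, 0.0, 2.873]
wrist_force: [0.4, -0.3, 0.3]
finger_gap: 84.7
finger_force: 0.0
[455.73570827 122.3568931  323.75394769] [3.14155542e+00 1.78506522e-04 2.88119270e+00]
0.58 ((416.0971374511719, 365.3174743652344), (94.71588134765625, 59.59946823120117), 71.09501647949219) [28.09428896 34.31634946]
```

View pics/s7c.png

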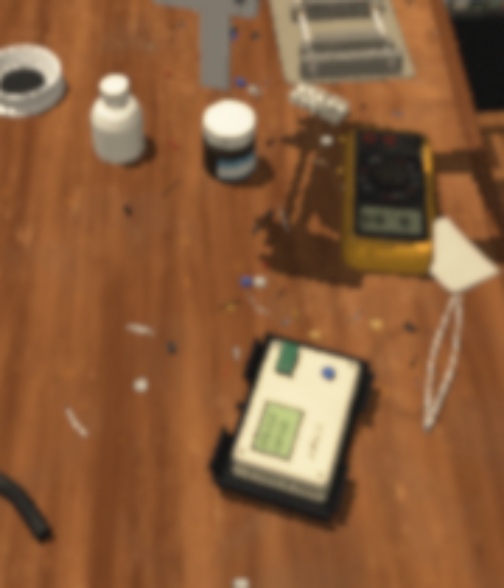

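The tester sits in the tray (300,420) with its case top at 28 mm, so it's fully down. Now the jar (230,140).

```bash
python3 -m creep '{"slide":[[0,0,-4],[0,0,-4],[0,0,-2],[0,0,0]],"turn":[0,0,0,0],"claw":[0.9,0.9,0.9,0.9]}' 30
python3 -m creep '{"slide":[[0,0,0],[0,0,0],[0,0,0],[0,0,0],[0,0,0],[0,0,0],[0,0,0]],"turn":[0,0,0,0,0,0,0],"claw":[0.3,0.3,0.3,0.3,0.3,0.3,0.3]}'
python3 -m creep '{"slide":[[0,0,3],[0,0,5],[0,0,4],[0,0,0]],"turn":[0,0,0,0],"claw":[0.3,0.3,0.3,0.3]}'
```

```text
clock: 21.82
eef_pos: [455.5, 122.4, 222.7]
eef_rot: [-3.14, -0.002, 2.865]
wrist_force: [-0.0, 0.2, -0.5]
finger_gap: 84.4
finger_force: 0.0
clock: 22.7
eef_pos: [455.8, 122.4, 223.9]
eef_rot: [3.141, 0.0, 2.868]
wrist_force: [-1.4, -0.4, 5.5]
finger_gap: 42.3
finger_force: 30.0
clock: 23.2
eef_pos: [456.0, 122.4, 346.0]
eef_rot: [3.14, 0.004, 2.868]
wrist_force: [-0.0, 0.1, -1.6]
finger_gap: 42.1
finger_force: 30.0
```

```bash
python3 -m creep '{"slide":[[4.49,-2.46,0],[4.49,-2.46,0],[4.5,-2.46,0],[4.49,-2.46,0],[0,0,-3],[0,0,-4],[0,0,0],[0,0,0]],"turn":[0,0,0,0,0,0,0,0],"claw":[0.3,0.3,0.3,0.3,0.3,0.3,0.3,0.3]}'
python3 - <<'E'
from h import *
p,d=save('side','s8.png'); cv2.imwrite('pics/s8c.png',cv2.resize(p[130:260,170:310,::-1],None,fx=4.5,fy=4.5))
s=manip.read_state();print(s['eef_pos'],s['eef_rot'])
E
```

```text
clock: 24.2
eef_pos: [635.7, 24.1, 274.6]
eef_rot: [3.141, 0.001, 2.868]
wrist_force: [0.5, -0.8, -1.1]
finger_gap: 42.4
finger_force: 30.0
[635.72997932  24.06725913 275.18214277] [3.14114424e+00 1.90530566e-03 2.86795070e+00]
```

View pics/s8c.png

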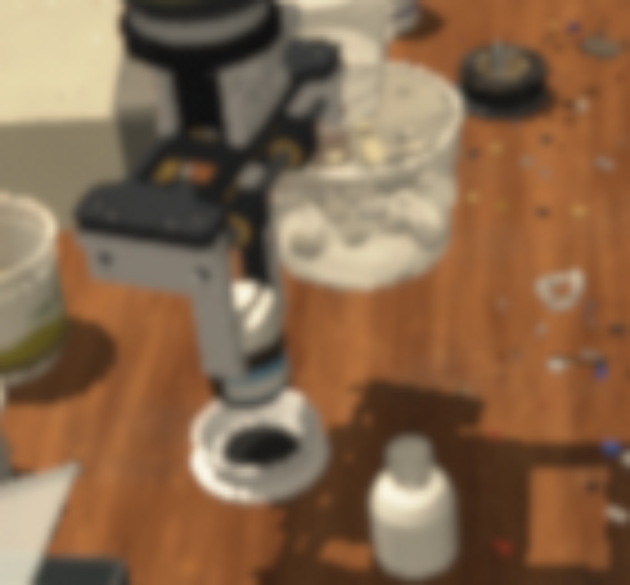

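The jar hangs over the cup, its bottom at (255,395) above the mouth centre (260,440), and the bottle is clear. I'll lower it slowly.

```bash
python3 -m creep '{"slide":[[0,0,-1.5],[0,0,-1],[0,0,-0.8],[0,0,-0.6],[0,0,-0.5],[0,0,0],[0,0,0]],"turn":[0,0,0,0,0,0,0],"claw":[0.3,0.3,0.3,0.3,0.3,0.3,0.3]}'
```

```text
clock: 25.12
eef_pos: [635.5, 24.0, 229.7]
eef_rot: [3.142, 0.0, 2.868]
wrist_force: [0.3, -0.2, -0.9]
finger_gap: 42.7
finger_force: 30.0
```

```bash
python3 -m creep '{"slide":[[0,0,0],[0,0,0],[0,0,0],[0,0,0],[0,0,5],[0,0,5],[0,0,4],[0,0,4]],"turn":[0,0,0,0,0,0,0,0],"claw":[0.8,0.8,0.8,0.8,0.8,0.8,0.8,0.8]}'
python3 -m creep '{"slide":[[-6,0,0],[-6,0,0],[-6,0,0],[-6,0,0],[-4,0,0],[0,0,0],[0,0,0]],"turn":[0,0,0,0,0,0,0],"claw":[0.8,0.8,0.8,0.8,0.8,0.8,0.8]}'
python3 - <<'E'
from h import *
for c in('top','side'):
    p,d=save(c,c+'9.png')
    for q in('flux_jar','component_tester','tape_roll','desolder_pump','small_bottle'):
        for r in manip.cut_out(q,c)[:1]:
            P=cloud(c,r['mask'].astype(bool),d)
            if len(P)<10: continue
            zt=np.percentile(P[:,2],97);b=cv2.minAreaRect(P[P[:,2]>zt-6][:,:2].astype(np.float32));print(c,q,round(r['score'],2),'zt %.0f'%zt,np.round(b[0]),np.round(b[1]),round(b[2]))
E
```

```text
clock: 26.12
eef_pos: [635.3, 24.0, 411.2]
eef_rot: [3.142, 0.0, 2.868]
wrist_force: [0.8, 0.5, -0.3]
finger_gap: 75.2
finger_force: 0.0
clock: 27.0
eef_pos: [355.9, 24.0, 410.0]
eef_rot: [3.141, 0.001, 2.868]
wrist_force: [-0.1, -0.2, -0.4]
finger_gap: 75.2
finger_force: 0.0
top flux_jar 0.69 zt 62 [634.  25.] [38. 37.] 2
top component_tester 0.92 zt 34 [416. 364.] [94. 59.] 70
top tape_roll 0.73 zt 29 [ 506. -351.] [60. 60.] 50
top desolder_pump 0.57 zt 53 [ 383. -360.] [170.  15.] 84
top small_bottle 0.68 zt 72 [545.  98.] [19. 20.] 90
side flux_jar 0.68 zt 62 [637.  27.] [38. 38.] 7
side component_tester 0.79 zt 35 [421. 366.] [90. 58.] 71
side tape_roll 0.63 zt 31 [ 508. -347.] [58. 58.] 13
side desolder_pump 0.74 zt 55 [ 386. -362.] [164.  15.] 83
side small_bottle 0.55 zt 71 [547. 101.] [22. 17.] 55
```

View pics/top9.png

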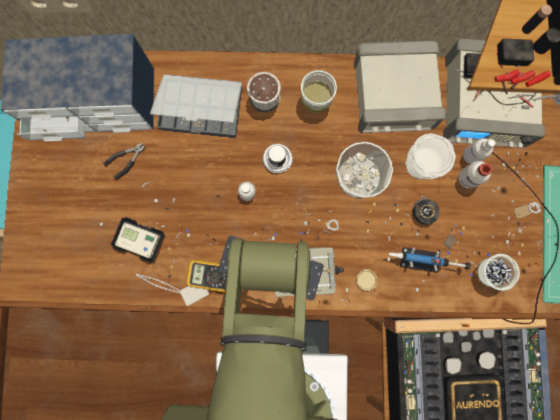

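View pics/side9.png

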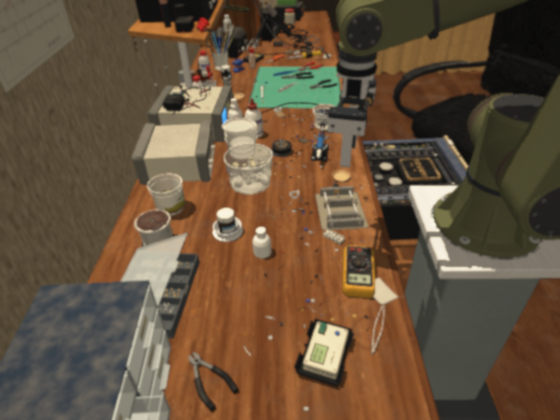

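Both pictures show all four items seated: tester (138,240), tape (426,212), jar (277,157) and pump (420,260) in the top view. The jar top rose 5 mm and the tape top 7–9 mm, as they should on their seats. The bottle is still standing and the arm is clear.

```bash
python3 -c "
from cell import manip
print(manip.sign_off())"
```

```text
the job is handed in; nothing more can be done
None
```

The job is handed in: tester, tape, jar and pump are all in their holders and released, and the bottle is still standing; it took about 27 s of the 106 s, and the hand-in gave no verdict.

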